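# Pin the swivel terminal in its locking fork

## Task

Swing the little desk terminal round by pushing its tail bar until the hole in the bar lines up with the hole in the drilled fork, then take the steel locking pin out of the wooden pen block and drive it down through fork and bar until its flange rests fully home on the fork, and let go. Do not touch the screen or its stem, and leave the mug, the jar and the other things in the pen block where they are.

Things in the scene. Friction and masses are not known exactly. Their poses are not given: they have to be found in the camera images.
- mount: fixed round steel foot of the terminal, 170 mm across and 8 mm high, standing on the desk; origin on the desk on its vertical pivot axis; its x axis points midway between the two forks. A pivot column (40 mm across) on it carries the tail bar and the screen.
- tail (a joint): swing of the tail bar about the foot's vertical pivot, rad, positive anticlockwise from above; at 0 the bar lies along the foot's x axis, midway between the forks, which stand at +0.33 and -0.33. Limits -0.6 and 0.6; no spring and no stop at the forks: it moves under a light push (about 1 N) and stays where it is left.
- tail_hole (a point): centre of the vertical 17 mm hole in the tail bar, on its top face (52 mm above the desk), 240 mm from the pivot; z up, x along the bar away from the pivot. The level aluminium bar is 12 mm thick (40 to 52 mm above the desk) and 26 mm wide, its sides free to be pushed 100 to 205 mm from the pivot; its end, from 215 to 265 mm, is 36 mm wide.
- screen (a point): centre of a dark touch screen 180 mm wide, 130 mm high, 14 mm thick, on a stem over the pivot, turning with the bar (width along the bar, 90 mm either side of the pivot). It spans 120 to 250 mm above the desk, about 12 mm to the bar's +y side, leaning that way. x axis along the bar. Not to be touched.
- fork_hole (a point): centre of the vertical 17 mm hole in the drilled fork, on its top face 70 mm above the desk, 240 mm from the pivot axis. z axis up. The hole goes through both plates of the fork. The fork may stand to either side of the foot's x axis; the bar's end passes between its plates freely from either side.
- fork: the drilled fork, fixed, steel: two SQUARE 48 mm plates with a hole, 22 to 34 mm and 58 to 70 mm above the desk. A 14 mm post, no higher than the top plate, joins them 45 mm from the hole on the side away from the pivot; its foot is 6 mm thick. Origin on the desk under the hole.
- blank_fork: the other fork, on the other side of the foot's x axis, as high but with two ROUND 40 mm plates without holes; fixed, not used; origin on the desk under the plates' centre, 240 mm from the pivot.
- pin_center (a point): centre (55.5 mm above its tip) of the loose locking pin, 111 mm long, 0.13 kg, z axis towards its head. From the tip up: steel shank 14 mm across, 60 mm long, its lowest 10 mm tapered to 6 mm; flange 32 mm across, 6 mm thick; black round grip 22 mm across, 45 mm high. It starts upright in one of the block's three sockets, its flange on the block's top.
- pin_seat (a point): point on the pin's axis at the underside of its flange, 60 mm above its tip; z axis towards its head. Fully home, it lies on the fork's top face.
- block: fixed wooden pen block, 184 mm long (its x), 54 mm deep, 64 mm high, with three 17 mm sockets from the top at -62, 0 and +62 mm along its x; origin on the desk under its centre.
- marker_center (a point): centre of a white marker with black cap, 17 mm across, 130 mm long, upright in a socket of the pen block (65 mm of it below the centre). Leave it.
- driver_center (a point): centre of a screwdriver, upright in a socket of the pen block, its grey handle up (26 mm across, top at 130 mm above the desk). Leave it.
- jar_center (a point): centre of a white jar, 48 mm across, 75 mm high, standing on the desk. Leave it.
- mug_center (a point): centre of a white mug, 72 mm across, 85 mm high, with a handle at its +y, standing on the desk. Leave it.
- pin: the same locking pin; origin at its tip, z axis towards its head.
There are look-alikes about, which are no part of the job. What is shaped like the fork but orange is not meant.

How it is judged:
On the way, in this order (a step that is already met when the one before it is completed fails the run):
1. the hole in the tail bar lies under the hole of the drilled fork (within 6 mm) (horizontal distance between tail_hole and fork_hole below 0.006 m), for 0.2 s.
2. the pin is through fork and bar, its flange home on the fork (horizontal distance between each of tail_hole, pin_seat and fork_hole below 0.005 m and z of pin_seat in the frame of fork_hole between -0.004 and 0.004 m and angle between pin_seat's own z axis and vertical below 0.12 rad), for 0.2 s.
At the end, for the whole second after the job is handed in: The pin stands upright (within 0.12 rad) through the drilled fork and the bar's hole, its axis at the flange within 5 mm of the fork's hole and the bar's hole within 5 mm of it, its flange resting on the fork's top face (within 4 mm), released and at rest (all of step 2 and linear speed of pin below 0.02 m/s); the robot touches nothing.
It fails at once if the marker is moved more than 25 mm (distance of marker_center from where it was at the start of the episode above 0.025 m).
It fails at once if the screwdriver is moved more than 25 mm (distance of driver_center from where it was at the start of the episode above 0.025 m).
It fails at once if the jar is moved more than 25 mm (distance of jar_center from where it was at the start of the episode above 0.025 m).
It fails at once if the mug is moved more than 25 mm (distance of mug_center from where it was at the start of the episode above 0.025 m).
It fails at once if the robot touches the screen or its stem (contact force between any of tail_c14, tail_c15 and the fingers above 0.5 N or contact force between any of tail_c14, tail_c15 and the arm above 0.5 N).
It also fails if it takes over 64 s, if anything falls off the work surface, if the arm or the gripper's body presses on something with over 40 N, if the wrist force passes 120 N, or if a joint passes its speed limit or range.

## Robot

A 7-joint arm with a two-finger parallel gripper is mounted at the origin on the work surface. World frame = base frame: x ahead of the robot, y to its left, z up, the work surface at z = 0. Lengths are in m, angles in rad, forces in N, time in s.
With the tool pointing down it reaches from about 0.35 to 0.9 m from the base axis. Payload 8.1 kg.
Tool frame: the origin (TCP) lies on the centre line of the jaws, within the pads' length; the fingertips stand 22 mm ahead of it and the grasp point (between the pads) lies 3 mm ahead of it; z points along the fingers, y is the direction in which the jaws open and shut (so a half turn about z gives the same grasp; the last joint's range is limited). The gripper opens to 92 mm and grips with 3 to 60 N. Pads are 19 mm wide; open, the fingers measure 130 mm over their backs; the gripper's body (75 mm by 190 mm) begins 47 mm behind the grasp point.
Start: joints at [1.105, 0.434, 0.025, 1.573, -0.012, 1.134, -0.075], TCP at [0.222, -0.584, 0.249] pointing down, gripper open.
Joint ranges: [-2.62, 2.62], [-0.44, 2.09], [-1.27, 1.32], [0.08, 2.57], [-1.32, 4.46], [0.12, 2], [-2.74, 2.74]. Speed limits (rad/s): [2.22, 2.22, 3.01, 3.01, 3.14, 3.14, 3.14].

## Interface

Orientations are given as a rotation vector (axis times angle).
In Python, from cell import arm gives the robot as it stands.
- The arm moves only by the shell command python3 -m pendant 'ROWS' [FORCE]. ROWS is JSON, a list that holds one entry, the list of rows, each a list of 7 numbers: the shift along the tool's x, y, z in units of 0.04 m (1.0 is 0.04 m), then the turn, a rotation vector about the tool's x, y, z in units of 0.08 rad (1.0 is 0.08 rad), then the closure, from 0 (fully open) to 1 (shut). In form: [[[tx, ty, tz, ax, ay, az, fingers], ...]]. A call has 1 to 20 rows; each row shifts and turns the commanded pose from where the row before left it, along the tool's axes as they then stand; what a row does not reach is not made up. A row lasts 1/12 s, in which the tool goes at most 41.7 mm and 7.16 degrees, less where a joint would pass 70% of its speed; a pose out of reach is approached as far as the arm can. A call with a number of a shift or a turn outside -1 to 1 is refused whole. A call with a gripper value outside its range is refused whole. The fingers move at their own pace and stop on an object; FORCE is the grip in N (left out, the last holds). Time passes only in rows, so rows that do not move let the fingers close. It gives the time, the measured TCP pose, the force and the opening at its end, in the units of the state.
- arm.observe(): the state, without advancing time (a new reading comes with each control period).
- arm.get_image(name): name is "side" or "top" or "wrist"; returns a dict with "img" (384x512x3 uint8, red, green, blue), "z_map" (384x512 float32, m along the optical axis (not along the pixel's ray), 0 where there is no reading), "K" (3x3 intrinsics, pixels), "k1" (the pictures are not rectified: a ray, as slopes to the right and down, at radius r is drawn at 1 + k1 r^2 times it, then the intrinsics apply), "R" (3x3) and "t" (3): a world point X has camera coordinates R X + t. Camera axes: x right, y down, z forward; pixel columns grow to the right and rows downward; lengths in m; the calibration is good to about 2 mm. A picture is of the moment at which its call begins.
- arm.sign_off(): hands the job in, once; it reports no verdict.
The state is a dict: "clock": time; "joints": joint angles; "dq": joint speeds; "joint_efforts": joint torques, N m; "position": TCP position; "ee_rot": TCP orientation; "force": force on the tool from outside, world axes, zero at the start; "ft_torque": the same for the moment, N m; "width": opening from 0.0 (shut) to 1.0 (fully open).
Only numpy, scipy, OpenCV 4.12 (cv2) and the standard library are available. Lean on these libraries where they do the work, as an engineer would, in place of code of your own. Each camera call takes 0.05 s, during which the arm holds its last target.

## Working session

There is one attempt and no reset: what is moved stays moved. The work goes in short steps, Python scripts to look and compute and a shell command to move; the robot and the scene stay as the last step left them, time stands still between calls to the robot, and variables do not carry over. Pictures are saved under pics/ and viewed, and the job is handed in when it is done.

```bash
ls; mkdir -p pics; python3 - <<'E'
from cell import arm
import cv2,numpy as np
print(arm.observe())
for n in ["side","top","wrist"]:
    d=arm.get_image(n)
    cv2.imwrite(f"pics/{n}0.png",cv2.cvtColor(d["img"],cv2.COLOR_RGB2BGR))
    np.savez(f"{n}0.npz",**d)
    print(n,d["K"].tolist(),d["k1"],d["R"].round(3).tolist(),d["t"])
E
```

```text
pics
{'clock': 0.0, 'joints': array([ 1.10539345,  0.43522426,  0.02498583,  1.57413163, -0.01156616,
        1.13396451, -0.07513362]), 'dq': array([-0.0006749 , -0.0004478 , -0.00085524, -0.00030928, -0.00018826,
        0.00115781, -0.00027531]), 'joint_efforts': array([-1.10494395e-03, -6.67857885e+01,  9.84285213e-01, -3.14459074e+01,
       -6.06830930e-02,  4.28323529e-02,  1.37538941e-04]), 'position': array([ 0.22157005, -0.58388992,  0.24793094]), 'ee_rot': array([-3.08858317e+00, -5.66339543e-01,  7.23205828e-04]), 'force': array([ 0.10220626, -0.36521138,  0.2172831 ]), 'ft_torque': array([ 0.00926134, -0.01053745,  0.0419936 ]), 'width': 0.996505674651536}
side [[446.57385659578046, 0.0, 258.9324566527471], [0.0, 446.57385659578046, 200.23841093544837], [0.0, 0.0, 1.0]] -0.07102283476420224 [[0.948, -0.318, 0.006], [-0.204, -0.625, -0.753], [0.243, 0.713, -0.658]] [-0.56148099  0.18615964  0.84517546]
top [[412.47266598759035, 0.0, 258.91099713196513], [0.0, 412.47266598759035, 193.3835175986583], [0.0, 0.0, 1.0]] -0.0949454184326385 [[-0.027, -1.0, -0.011], [-0.996, 0.028, -0.08], [0.08, 0.009, -0.997]] [-0.010752    0.58897183  0.94026747]
wrist [[301.67219088267166, 0.0, 250.76377079753428], [0.0, 301.67219088267166, 189.71867634020433], [0.0, 0.0, 1.0]] -0.06621199059275779 [[0.355, -0.935, -0.002], [-0.894, -0.339, 0.293], [-0.275, -0.102, -0.956]] [-0.62424291 -0.03775874  0.38991214]
```

View pics/side0.png

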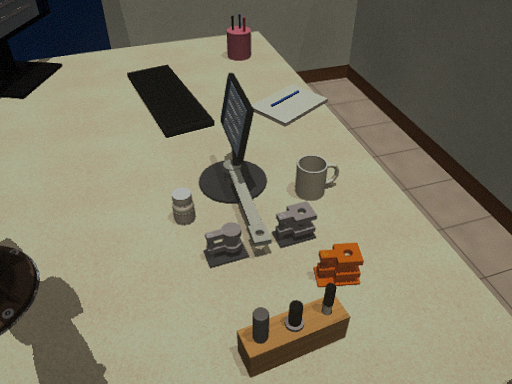

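View pics/top0.png

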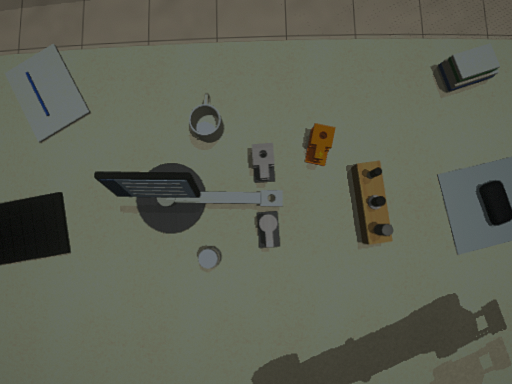

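View pics/wrist0.png

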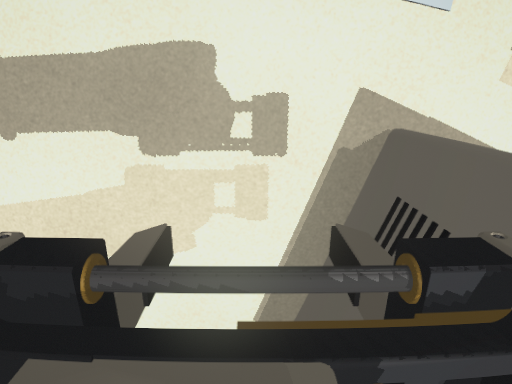

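Candidates:
- **Drilled fork:** grey square at top (263,155), orange look-alike at (321,140), round blank at (268,224). By the description I choose the grey square one.
- **Pin:** flanged grip at top (376,201) in the middle socket, marker at (375,173), screwdriver at (385,230). I choose the flanged one.

I'll check both choices in a close crop.

```bash
cat > h.py <<'E'
import numpy as np,cv2
from cell import arm
def load(n):
    d=np.load(n+".npz"); return {k:d[k] for k in d.files}
def ray(d,uv):
    p=cv2.undistortPoints(np.array([[uv]],float),d["K"],np.array([float(d["k1"]),0,0,0]))[0,0]
    return -d["R"].T@d["t"], d["R"].T@np.array([p[0],p[1],1.])
def plane(d,uv,z):
    c,r=ray(d,uv); return c+r*(z-c[2])/r[2]
def proj(d,X):
    return cv2.projectPoints(np.array(X,float).reshape(-1,3),cv2.Rodrigues(d["R"])[0],d["t"],d["K"],np.array([float(d["k1"]),0,0,0]))[0].reshape(-1,2)
def tri(d1,u1,d2,u2):
    c1,r1=ray(d1,u1);c2,r2=ray(d2,u2)
    s=np.linalg.lstsq(np.c_[r1,-r2],c2-c1,rcond=None)[0]
    a,b=c1+s[0]*r1,c2+s[1]*r2
    return (a+b)/2,np.linalg.norm(a-b)
def shot(n,name):
    d=arm.get_image(n); np.savez(name+".npz",**d); cv2.imwrite(f"pics/{name}.png",d["img"][...,::-1]); return d
def crop(d,name,x0,y0,w,h,s):
    im=cv2.resize(d["img"][y0:y0+h,x0:x0+w,::-1],None,fx=s,fy=s,interpolation=cv2.INTER_CUBIC)
    im=np.clip(im.astype(float)*1.4,0,255).astype(np.uint8)
    for x in range(x0-x0%10+10,x0+w,10):
        cv2.line(im,((x-x0)*s,0),((x-x0)*s,6),(0,0,255),1)
        if x%20==0: cv2.putText(im,str(x),((x-x0)*s-10,18),0,.4,(0,0,255),1)
    for y in range(y0-y0%10+10,y0+h,10):
        cv2.line(im,(0,(y-y0)*s),(6,(y-y0)*s),(0,0,255),1)
        if y%20==0: cv2.putText(im,str(y),(8,(y-y0)*s+4),0,.4,(0,0,255),1)
    cv2.imwrite(f"pics/{name}.png",im)
E
python3 - <<'E'
from h import *
t=load("top0");s=load("side0")
crop(t,"ctop",130,110,160,130,5)
crop(t,"ctop2",290,110,110,140,4)
crop(s,"cside",190,180,170,190,3)
E
```

```text
(no output)
```

View pics/ctop.png

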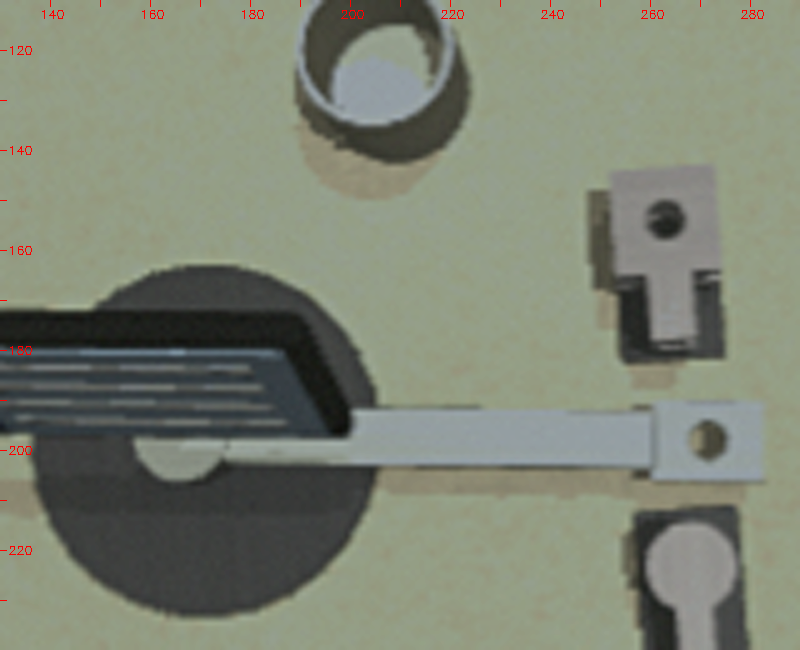

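View pics/ctop2.png

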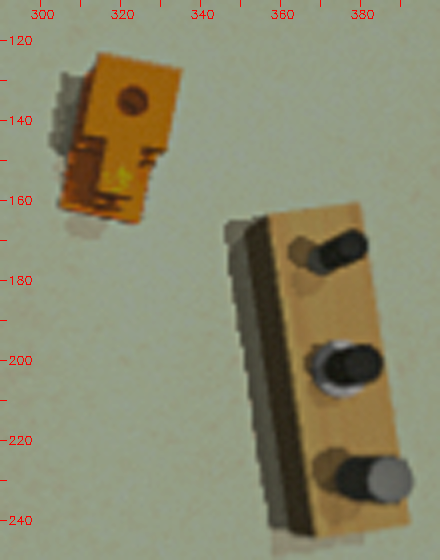

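View pics/cside.png

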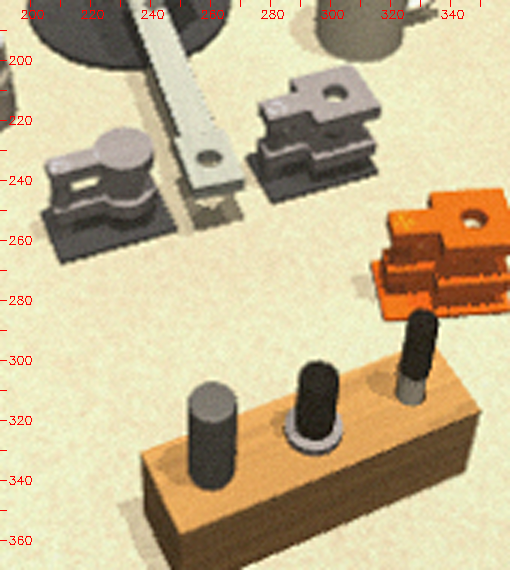

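The crops confirm the grey square fork with its hole at top (263,154) and the flanged pin at (373,201). Now I'll measure.

```bash
python3 - <<'E'
from h import *
t=load("top0");s=load("side0")
P=lambda n,v:print(n,np.round(v,4))
fh=plane(t,(263,154),.07);P("forkhole top",fh);P("forkhole side",plane(s,(302,211),.07))
P(" side(crop)",plane(s,(190+335/3,180+92/3),.07))
bh=plane(t,(271.5,198),.052);P("barhole",bh);P(" side",plane(s,(190+209/3,180+157/3),.052))
P("blank top",plane(t,(268,223),.07));P(" side",plane(s,(190+122/3,180+148/3),.07))
P("orange",plane(t,(323,135),.07));P(" side",plane(s,(190+473/3,180+220/3),.07))
# foot ellipse: dark mask
P("strip end drilled",plane(t,(264.5,178),.07))
for e in [(171,163.5),(171,233.5),(137,199),(206,190)]: P("foot",plane(t,e,.008))
P("bar mid",plane(t,(225,202.5),.052));P("bar mid+",plane(t,(225,191.7),.052));
P("bar2 -",plane(t,(255,202.8),.052));P("bar2 +",plane(t,(255,192.3),.052));
P("pin top side",plane(s,(190+319/3,180+372/3),.115));P("pin top top",plane(t,(380,200.5),.115))
P("flange side",plane(s,(190+314/3,180+430/3),.07));P("flange top",plane(t,(374,201.5),.07))
P("drv top",plane(t,(388,230),.13));P("mark top",plane(t,(378,171),.13))
z=t["z_map"]
for uv in [(263,148),(245,198),(170,220),(262,215),(230,197),(330,250),(380,200)]: P(uv,(z[uv[1],uv[0]],plane(t,uv,0)[2]))
E
```

```text
forkhole top [ 0.673  -0.0391  0.07  ]
forkhole side [ 0.6724 -0.0424  0.07  ]
 side(crop) [ 0.6722 -0.0413  0.07  ]
barhole [ 0.5749 -0.0556  0.052 ]
 side [ 0.5742 -0.0573  0.052 ]
blank top [ 0.5185 -0.0458  0.07  ]
 side [ 0.5161 -0.0482  0.07  ]
orange [ 0.7126 -0.1756  0.07  ]
 side [ 0.7091 -0.1795  0.07  ]
strip end drilled [ 0.6188 -0.041   0.07  ]
foot [0.6678 0.1824 0.008 ]
foot [0.5001 0.1842 0.008 ]
foot [0.5844 0.2658 0.008 ]
foot [0.6013 0.0988 0.008 ]
bar mid [0.5676 0.05   0.052 ]
bar mid+ [0.5922 0.0495 0.052 ]
bar2 - [ 0.565 -0.018  0.052]
bar2 + [ 0.5889 -0.0186  0.052 ]
pin top side [ 0.5581 -0.2852  0.115 ]
pin top top [ 0.5587 -0.2844  0.115 ]
flange side [ 0.556  -0.2908  0.07  ]
flange top [ 0.5593 -0.2836  0.07  ]
drv top [ 0.4961 -0.294   0.13  ]
mark top [ 0.6199 -0.279   0.13  ]
(263, 148) [0.9234 0.    ]
(245, 198) [0.9341 0.    ]
(170, 220) [0.9743 0.    ]
(262, 215) [0.9761 0.    ]
(230, 197) [0.9346 0.    ]
(330, 250) [0.9746 0.    ]
(380, 200) [0.8675 0.    ]
```

```bash
python3 - <<'E'
from h import *
s=load("side0")
crop(s,"cs2",200,195,125,75,6)
E
```

```text
(no output)
```

View pics/cs2.png

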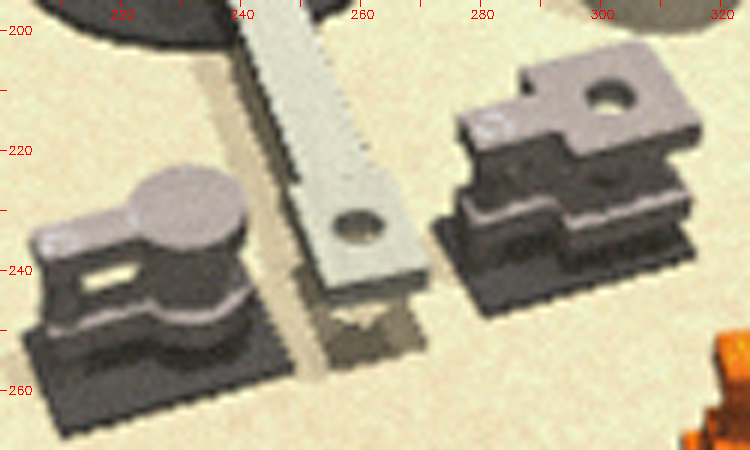

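```bash
python3 - <<'E'
from h import *
from scipy.spatial.transform import Rotation as Ro
t=load("top0");s=load("side0");w=load("wrist0")
o=arm.observe();R=Ro.from_rotvec(o["ee_rot"]).as_matrix();print(R.round(3))
print("wristcam in tool",R.T@(-w["R"].T@w["t"]-o["position"]))
P=lambda n,v:print(n,np.round(v,4))
P("post side",plane(s,(281,216),.07));P("post blank side",plane(s,(214,235),.07))
P("jar",plane(t,(208,258.5),.075));P("mug",plane(t,(205,120),.085))
# point clouds above table from top depth: drilled fork rows
def cloud(d):
    v,u=np.mgrid[:384,:512]; p=cv2.undistortPoints(np.c_[u.ravel(),v.ravel()].astype(float)[:,None],d["K"],np.array([float(d["k1"]),0,0,0]))[:,0]
    z=d["z_map"].ravel(); return ((np.c_[p,np.ones(len(p))]*z[:,None]-d["t"])@d["R"]).reshape(384,512,3)
C=cloud(t);hsv=cv2.cvtColor(t["img"],cv2.COLOR_RGB2HSV)
print("desk z",np.median(C[250:300,290:340,2]))
m=np.zeros((384,512),bool);m[135:185,248:278]=1
m&=C[...,2]>.062
c=C[m];P("fork top bbox",(c.min(0),c.max(0)));P("square part",(c[c[:,0]>.66].min(0),c[c[:,0]>.66].max(0),));P("strip",(c[c[:,0]<.64].min(0),c[c[:,0]<.64].max(0)))
m=np.zeros((384,512),bool);m[90:210,90:215]=1;m&=C[...,2]>.1;c=C[m];P("screen bbox",(c.min(0),c.max(0)))
dark=(hsv[...,2]<60);dark[:, :130]=0
# foot circle fit via edges on plane z=.008
cs=[plane(t,(x,y),.008)[:2] for x,y in [(140,212),(150,225),(160,231),(171,233.5),(185,231),(195,223),(203,211),(206,190),(200,180),(190,170),(171,163.5),(160,165)]]
cs=np.array(cs);A=np.c_[2*cs,np.ones(len(cs))];q=np.linalg.lstsq(A,(cs**2).sum(1),rcond=None)[0];P("foot centre",(q[0],q[1],np.sqrt(q[2]+q[0]**2+q[1]**2)))
E
```

```text
[[ 0.935  0.355 -0.001]
 [ 0.355 -0.935  0.001]
 [-0.    -0.001 -1.   ]]
wristcam in tool [ 7.79117008e-02  9.99598035e-05 -1.34726220e-01]
post side [ 0.6253 -0.043   0.07  ]
post blank side [ 0.4806 -0.0532  0.07  ]
jar [0.4441 0.088  0.075 ]
mug [0.7512 0.0881 0.085 ]
desk z 0.0004986579032564087
fork top bbox [[ 0.5113 -0.0615  0.0626]
 [ 0.6981 -0.0126  0.9841]]
square part [[ 0.6605 -0.0615  0.0626]
 [ 0.6981 -0.0126  0.0749]]
strip [[ 0.5113 -0.0492  0.0629]
 [ 0.6393 -0.0292  0.9841]]
screen bbox [[ 0.5113 -0.0356  0.1264]
 [ 0.6204  0.2742  0.9841]]
foot centre [0.5841 0.1823 0.083 ]
```

Pin, fork and bar are located. The fork's post seems to stand on the near side of the hole, so I'll watch the force during the push. Next I approach with the jaws shut.

```bash
python3 -m pendant '[[[0.61,-0.56,0,0,0,0,1],[0.61,-0.56,0,0,0,0,1],[0.61,-0.56,0,0,0,0,1],[0.61,-0.56,0,0,0,0,1],[0.61,-0.56,0,0,0,0,1],[0.61,-0.56,0,0,0,0,1],[0.61,-0.56,0,0,0,0,1],[0.61,-0.56,0,0,0,0,1],[0.61,-0.56,0,0,0,0,1],[0.61,-0.56,0,0,0,0,1],[0.61,-0.56,0,0,0,0,1],[0.61,-0.56,0,0,0,0,1],[0.61,-0.56,0,0,0,0,1],[0.61,-0.56,0,0,0,0,1],[0.61,-0.56,0,0,0,0,1],[0.61,-0.56,0,0,0,0,1],[0.61,-0.56,0,0,0,0,1],[0.61,-0.56,0,0,0,0,1],[0.61,-0.56,0,0,0,0,1],[0.61,-0.56,0,0,0,0,1]]]' 10
python3 -m pendant '[[[0,0,0,0,0,1,1],[0,0,0,0,0,1,1],[0,0,0,0,0,1,1],[0,0,0,0,0,1,1],[0,0,0,0,0,1,1],[0,0,0,0,0,1,1],[0,0,0,0,0,1,1],[0,0,0,0,0,1,1],[0,0,0,0,0,1,1],[0,0,0,0,0,1,1],[0,0,0,0,0,1,1],[0,0,0,0,0,1,1],[0,0,0,0,0,1,1],[0,0,0,0,0,1,1],[0,0,0,0,0,1,1],[0,0,0,0,0,1,1],[0,0,0,0,0,1,1],[0,0,0,0,0,1,1],[0,0,0,0,0,1,1],[0,0,0,0,0,0.4,1]]]'
cat >> h.py <<'E'
from scipy.spatial.transform import Rotation as Ro
def st(goal=None):
    o=arm.observe();R=Ro.from_rotvec(o["ee_rot"]).as_matrix()
    print("t",round(o["clock"],2),"pos",o["position"].round(4),"xang",np.degrees(np.arctan2(R[1,0],R[0,0])).round(1),"tilt",R[:,2].round(3),"F",o["force"].round(2),"w",round(o["width"],3),"q",o["joints"].round(2))
    if goal is not None: print("units to go (tool)",(R.T@(np.array(goal)-o["position"])/.04).round(3))
E
python3 -c "
from h import *
st((.52,.012,.06))"
```

```text
clock: 1.82
position: [0.5194, 0.0091, 0.2486]
ee_rot: [3.09, 0.566, -0.0]
force: [0.3, -0.2, 0.3]
width: 0.001
clock: 3.48
position: [0.5187, 0.007, 0.2479]
ee_rot: [2.623, -1.727, -0.003]
force: [0.1, -0.2, -0.1]
width: 0.004
t 3.48 pos [0.5187 0.007  0.2479] xang -66.7 tilt [-0.002 -0.    -1.   ] F [ 0.07 -0.19 -0.14] w 0.004 q [-0.39  0.27  0.35  1.85 -0.1   1.05 -2.74]
units to go (tool) [-0.098 -0.088  4.697]
```

Joint 7 sits at its range limit, so I'll back off a bit before descending.

```bash
python3 -m pendant '[[[0,0,0,0,0,-0.8,1],[0,0,0,0,0,-0.8,1],[0,0,0,0,0,-0.8,1],[0,0,0.5,0,0,0,1],[0,0,0.5,0,0,0,1],[0,0,0.5,0,0,0,1],[0,0,0.5,0,0,0,1],[0,0,0.5,0,0,0,1],[0,0,0.5,0,0,0,1],[0,0,0.5,0,0,0,1],[0,0,0.5,0,0,0,1],[0,0,0.4,0,0,0,1],[0,0,0.2,0,0,0,1],[0,0,0,0,0,0,1]]]'
python3 -c "
from h import *
st((.59,.0126,.06)); st((.617,.0126,.06))
d=shot('side','s1');crop(d,'cs3',180,120,180,150,4)"
```

```text
clock: 4.65
position: [0.5174, 0.0073, 0.0624]
ee_rot: [2.777, -1.462, -0.007]
force: [-0.6, 0.6, 0.2]
width: 0.004
t 4.65 pos [0.5174 0.0073 0.0624] xang -55.5 tilt [-0.005 -0.001 -1.   ] F [-0.62  0.65  0.22] w 0.004 q [-0.29  0.51  0.23  2.04 -0.19  0.62 -2.47]
units to go (tool) [ 0.918 -1.573  0.051]
t 4.65 pos [0.5174 0.0073 0.0624] xang -55.5 tilt [-0.005 -0.001 -1.   ] F [-0.62  0.65  0.22] w 0.004 q [-0.29  0.51  0.23  2.04 -0.19  0.62 -2.47]
units to go (tool) [ 1.3   -2.129  0.047]
```

View pics/cs3.png

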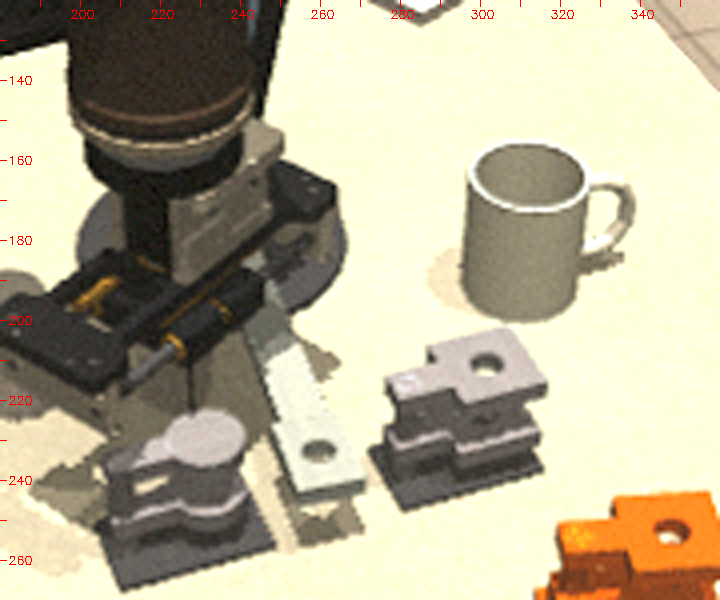

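The gripper body's corner passes close to the screen at this yaw, so I'll turn it back a little (still inside the joint range) and move 5 mm outward.

```bash
python3 -m pendant '[[[0,0,0,0,0,0.5,1],[0,0,0,0,0,0.5,1],[0,0,0,0,0,0.5,1],[0,0,0,0,0,0.5,1],[0,0,0,0,0,0,1]]]'
python3 -c "
from h import *
st((.5174,.002,.06)); st((.56,.002,.06))"
```

```text
clock: 5.12
position: [0.5194, 0.0075, 0.0652]
ee_rot: [2.652, -1.683, 0.0]
force: [0.2, -0.1, 0.2]
width: 0.006
t 5.12 pos [0.5194 0.0075 0.0652] xang -64.8 tilt [-0. -0. -1.] F [ 0.2  -0.07  0.21] w 0.006 q [-0.32  0.51  0.28  2.04 -0.23  0.62 -2.59]
units to go (tool) [0.103 0.103 0.13 ]
t 5.12 pos [0.5194 0.0075 0.0652] xang -64.8 tilt [-0. -0. -1.] F [ 0.2  -0.07  0.21] w 0.006 q [-0.32  0.51  0.28  2.04 -0.23  0.62 -2.59]
units to go (tool) [ 0.557 -0.861  0.13 ]
```

```bash
python3 -m pendant '[[[0.2,0.1,0.12,0,0,0,1],[0.09,-0.24,0,0,0,0,1],[0.09,-0.24,0,0,0,0,1],[0.09,-0.24,0,0,0,0,1],[0.09,-0.24,0,0,0,0,1],[0,0,0,0,0,0,1]]]'
python3 -c "
from h import *
st((.59,.004,.06)); 
d=shot('top','t1');crop(d,'ct3',130,100,180,150,4)"
```

```text
clock: 5.62
position: [0.5622, 0.0019, 0.0593]
ee_rot: [2.654, -1.68, 0.001]
force: [0.4, 0.1, -0.8]
width: 0.006
t 5.62 pos [0.5622 0.0019 0.0593] xang -64.7 tilt [ 0.    -0.001 -1.   ] F [ 0.42  0.11 -0.8 ] w 0.006 q [-0.29  0.57  0.28  1.94 -0.24  0.67 -2.57]
units to go (tool) [ 0.25  -0.651 -0.017]
```

View pics/ct3.png

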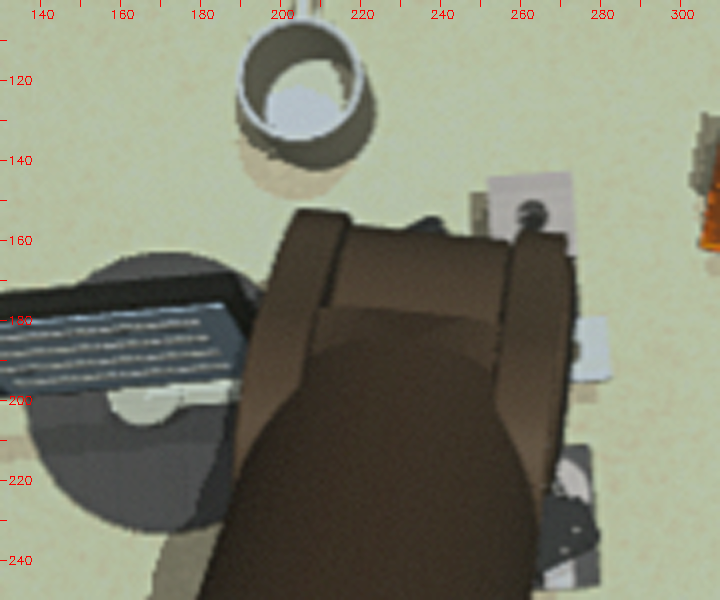

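```bash
cat >> h.py <<'E'
def cloud(d):
    v,u=np.mgrid[:384,:512]; p=cv2.undistortPoints(np.c_[u.ravel(),v.ravel()].astype(float)[:,None],d["K"],np.array([float(d["k1"]),0,0,0]))[:,0]
    z=d["z_map"].ravel(); return ((np.c_[p,np.ones(len(p))]*z[:,None]-d["t"])@d["R"]).reshape(384,512,3)
E
python3 -c "
from h import *
d=load('t1');C=cloud(d)
for uv in [(200,160),(197,170),(195,180),(194,190),(192,200),(225,160),(230,190)]: print(uv,C[uv[1],uv[0]].round(3))
for uv in [(180,190),(187,180),(192,188),(185,172)]: print('scr',uv,C[uv[1],uv[0]].round(3))
" 
python3 - <<'E'
from h import *
d=load('t1');C=cloud(d)
for r in (165,175,185,190):
  print(r,[tuple(C[r,c].round(3)) for c in range(176,210,4)])
E
```

```text
(200, 160) [0.604 0.049 0.427]
(197, 170) [0.585 0.047 0.462]
(195, 180) [0.571 0.047 0.48 ]
(194, 190) [0.558 0.047 0.487]
(192, 200) [0.545 0.05  0.49 ]
(225, 160) [0.602 0.014 0.434]
(230, 190) [0.556 0.003 0.493]
scr (180, 190) [0.588 0.129 0.166]
scr (187, 180) [0.601 0.104 0.226]
scr (192, 188) [0.56  0.05  0.485]
scr (185, 172) [0.612 0.102 0.253]
165 [(np.float64(0.663), np.float64(0.17), np.float64(0.01)), (np.float64(0.663), np.float64(0.16), np.float64(0.009)), (np.float64(0.663), np.float64(0.151), np.float64(0.009)), (np.float64(0.664), np.float64(0.143), np.float64(-0.0)), (np.float64(0.663), np.float64(0.132), np.float64(0.003)), (np.float64(0.663), np.float64(0.123), np.float64(0.004)), (np.float64(0.593), np.float64(0.045), np.float64(0.455)), (np.float64(0.593), np.float64(0.039), np.float64(0.455)), (np.float64(0.593), np.float64(0.034), np.float64(0.455))]
175 [(np.float64(0.608), np.float64(0.12), np.float64(0.247)), (np.float64(0.608), np.float64(0.113), np.float64(0.247)), (np.float64(0.608), np.float64(0.105), np.float64(0.247)), (np.float64(0.608), np.float64
[... 692 characters left out ...]
4(0.564), np.float64(0.041), np.float64(0.483)), (np.float64(0.564), np.float64(0.036), np.float64(0.484)), (np.float64(0.564), np.float64(0.032), np.float64(0.475))]
190 [(np.float64(0.588), np.float64(0.136), np.float64(0.171)), (np.float64(0.588), np.float64(0.129), np.float64(0.166)), (np.float64(0.588), np.float64(0.122), np.float64(0.162)), (np.float64(0.588), np.float64(0.114), np.float64(0.163)), (np.float64(0.558), np.float64(0.05), np.float64(0.486)), (np.float64(0.558), np.float64(0.045), np.float64(0.486)), (np.float64(0.557), np.float64(0.04), np.float64(0.487)), (np.float64(0.557), np.float64(0.035), np.float64(0.487)), (np.float64(0.558), np.float64(0.031), np.float64(0.482))]
```

```bash
python3 -m pendant '[[[0.05,-0.14,0,0,0,0,1],[0.05,-0.14,0,0,0,0,1],[0.05,-0.14,0,0,0,0,1],[0.05,-0.14,0,0,0,0,1]]]'
python3 -c "
from h import *
st((.605,.008,.06)); 
d=shot('side','s2');crop(d,'cs4',180,140,180,140,4)"
```

```text
clock: 6.0
position: [0.5832, 0.004, 0.059]
ee_rot: [2.652, -1.68, -0.003]
force: [-1.6, -0.9, -0.7]
width: 0.005
t 6.0 pos [0.5832 0.004  0.059 ] xang -64.7 tilt [-0.002 -0.001 -1.   ] F [-1.62 -0.88 -0.71] w 0.005 q [-0.29  0.6   0.28  1.88 -0.24  0.7  -2.58]
units to go (tool) [ 0.143 -0.534 -0.026]
```

View pics/cs4.png

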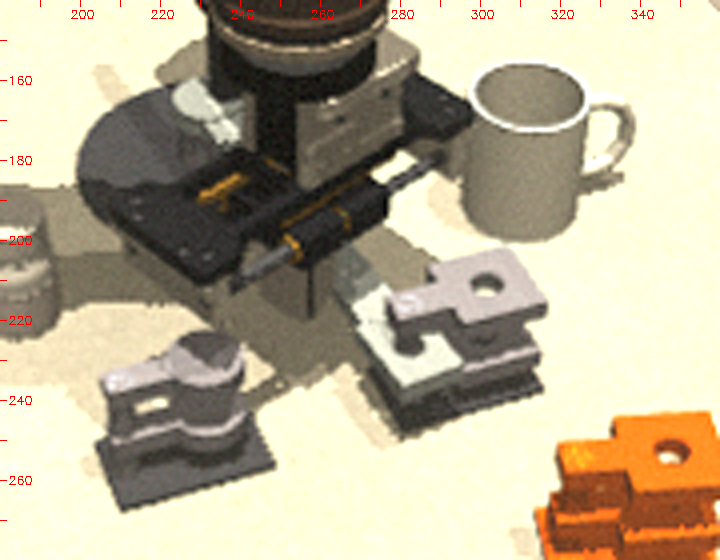

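The bar passes through the post freely, with only 1.6 N on the tool. I continue.

```bash
python3 -m pendant '[[[0.04,-0.16,0,0,0,0,1],[0.04,-0.16,0,0,0,0,1],[0.04,-0.16,0,0,0,0,1],[0.04,-0.12,0,0,0,0,1],[0,0,0,0,0,0,1]]]'
python3 -c "
from h import *
st((.617,.012,.06)); 
d=shot('side','s3');crop(d,'cs5',180,140,180,140,4)
d=shot('top','t3');crop(d,'ct5',190,110,120,100,6)"
```

```text
clock: 6.47
position: [0.6088, 0.0093, 0.0591]
ee_rot: [2.654, -1.68, -0.001]
force: [0.6, 0.0, 0.7]
width: 0.005
t 6.47 pos [0.6088 0.0093 0.0591] xang -64.7 tilt [-0.001 -0.    -1.   ] F [0.61 0.   0.67] w 0.005 q [-0.29  0.63  0.28  1.82 -0.24  0.73 -2.58]
units to go (tool) [ 0.025 -0.214 -0.023]
```

View pics/cs5.png

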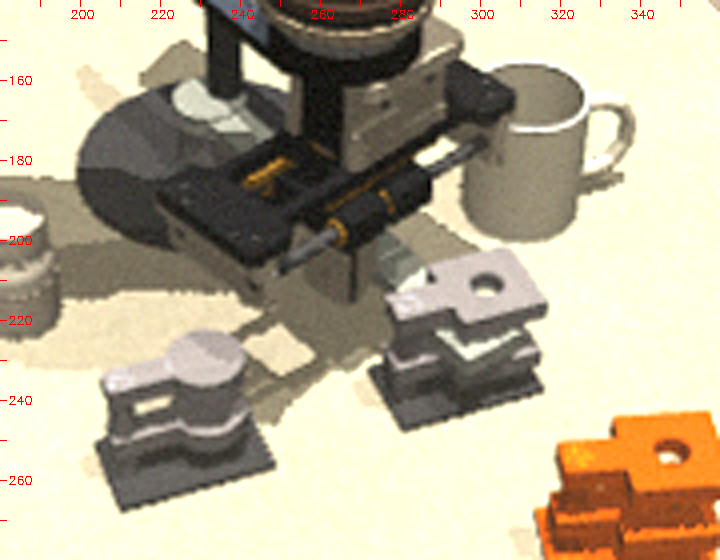

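View pics/ct5.png

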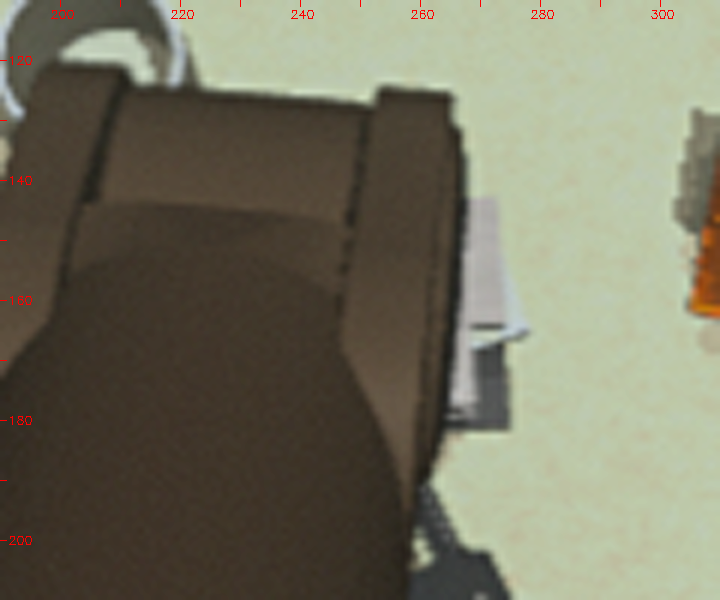

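```bash
cat >> h.py <<'E'
PV=np.array([.5841,.1823]);FH=np.array([.6727,-.0402])
def corner(uv,d,lat=-.018,r=.265,z=.052):
    p=plane(d,uv,z)[:2]-PV
    a=np.arctan2(p[1],p[0])-np.arctan2(lat,r)
    f=np.arctan2(*(FH-PV)[::-1])
    print("bar ang",np.degrees(a).round(2),"goal",np.degrees(f).round(2),"hole gap mm",((f-a)*240).round(1),"r",np.hypot(*p).round(4),"exp",np.hypot(lat,r).round(4))
E
python3 -c "
from h import *
corner((277.5,165.5),load('t3'))
corner((282.5,206.5),load('top0')); corner((283,190),load('top0'),lat=.018)
d=load('top0');p=plane(d,(271.5,198),.052)[:2]-PV;print(np.degrees(np.arctan2(p[1],p[0])))"
```

```text
bar ang -71.83 goal -68.29 hole gap mm 14.9 r 0.2619 exp 0.2656
bar ang -92.47 goal -68.29 hole gap mm 101.3 r 0.2638 exp 0.2656
bar ang -92.11 goal -68.29 hole gap mm 99.8 r 0.2646 exp 0.2656
-92.22335557955239
```

```bash
python3 -m pendant '[[[0.01,-0.1,0,0,0,0,1],[0.01,-0.1,0,0,0,0,1],[0,0,0,0,0,0,1]]]'
python3 -c "
from h import *
st((.617,.012,.06)); 
d=shot('side','s4');crop(d,'cs6',265,190,65,60,8)
d=shot('top','t4');crop(d,'ct6',250,130,50,60,10)"
```

```text
clock: 6.82
position: [0.6156, 0.0116, 0.0591]
ee_rot: [2.653, -1.68, -0.001]
force: [0.9, -1.1, 0.5]
width: 0.004
t 6.82 pos [0.6156 0.0116 0.0591] xang -64.7 tilt [-0.001 -0.    -1.   ] F [ 0.89 -1.14  0.54] w 0.004 q [-0.29  0.64  0.28  1.8  -0.24  0.74 -2.59]
units to go (tool) [ 0.007 -0.035 -0.023]
```

View pics/cs6.png

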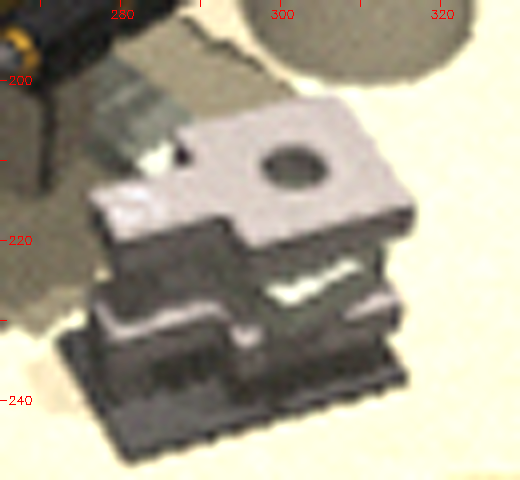

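View pics/ct6.png

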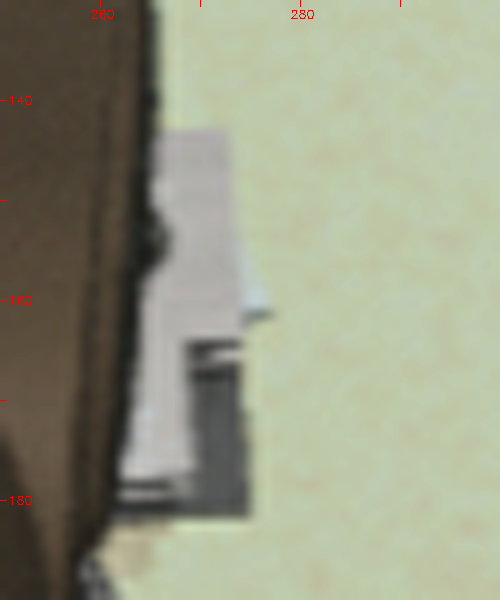

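```bash
python3 -c "
from h import *
corner((276.7,161),load('t4'))
# predicted corner pixel at goal
f=np.arctan2(*(FH-PV)[::-1]);u=np.array([np.cos(f),np.sin(f)]);n=np.array([-u[1],u[0]])
for da in (-.04,-.02,0,.02):
  f2=f+da;u=np.array([np.cos(f2),np.sin(f2)]);n=np.array([-u[1],u[0]])
  for l in (-.018,.018): print(da,l,proj(load('t4'),[*(PV+.265*u+l*n),.052]),proj(load('s4'),[*(PV+.265*u+l*n),.052]),proj(load('s4'),[*(PV+.265*u+l*n),.040]))
"
```

```text
bar ang -69.56 goal -68.29 hole gap mm 5.3 r 0.2632 exp 0.2656
-0.04 -0.018 [[278.33016233 162.6364944 ]] [[299.51811796 228.94310426]] [[299.13128867 233.05039798]]
-0.04 0.018 [[272.62912438 148.1135221 ]] [[312.32234399 221.53422303]] [[311.83565812 225.63040729]]
-0.02 -0.018 [[277.61350712 160.44230449]] [[301.53430224 227.91767435]] [[301.13128516 232.02358012]]
-0.02 0.018 [[271.62535139 146.05056368]] [[314.03110979 220.35913271]] [[313.53170948 224.45332532]]
0 -0.018 [[276.85335022 158.26501975]] [[303.50745    226.86772358]] [[303.08874263 230.97215825]]
0 0.018 [[270.58095547 144.01015059]] [[315.69190136 219.16532219]] [[315.18031125 223.25742743]]
0.02 -0.018 [[276.05006881 156.10550228]] [[305.43668858 225.7940897 ]] [[305.00279483 229.89696789]]
0.02 0.018 [[269.49642225 141.99307086]] [[317.30418288 217.95365953]] [[316.78092859 222.04358038]]
```

```bash
python3 -m pendant '[[[0,-0.05,0,0,0,0,1],[0,-0.04,0,0,0,0,1],[0,0,0,0,0,0,1],[0,0,0,0,0,0,1]]]'
python3 -c "
from h import *
st((.617,.012,.06)); 
d=shot('side','s5');crop(d,'cs7',265,190,65,60,8)
d=shot('top','t5');crop(d,'ct7',250,130,50,60,10)"
```

```text
clock: 7.25
position: [0.6182, 0.013, 0.059]
ee_rot: [2.653, -1.68, -0.002]
force: [0.6, 0.4, 0.1]
width: 0.008
t 7.25 pos [0.6182 0.013  0.059 ] xang -64.7 tilt [-0.002 -0.    -1.   ] F [0.59 0.41 0.15] w 0.008 q [-0.3   0.64  0.28  1.79 -0.24  0.75 -2.59]
units to go (tool) [ 0.009  0.038 -0.026]
```

View pics/cs7.png

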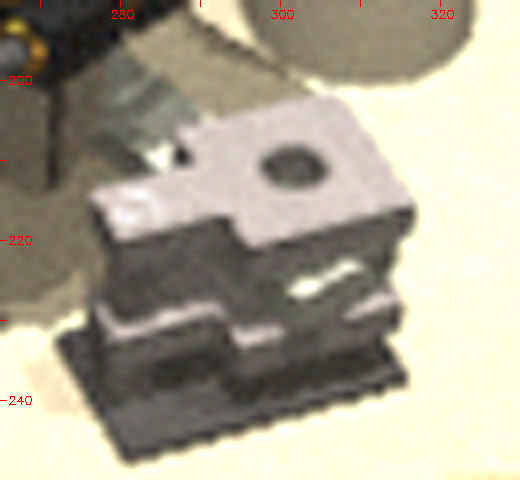

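View pics/ct7.png

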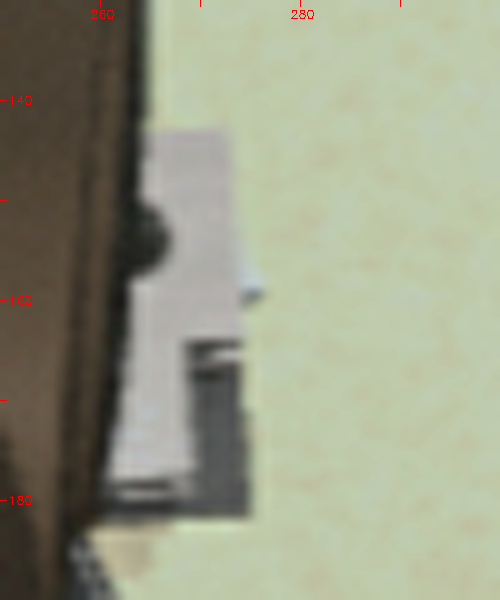

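```bash
python3 -m pendant '[[[0,-0.04,0,0,0,0,1],[0,0,0,0,0,0,1],[0,0,0,0,0,0,1],[0,0.3,0,0,0,0,1],[0,0.4,0,0,0,0,1],[0,0,-0.5,0,0,0,1],[0,0,-0.7,0,0,0,1],[0,0,-0.7,0,0,0,1],[0,0,-0.7,0,0,0,1],[0,0,-0.7,0,0,0,1],[0,0,-0.7,0,0,0,0.3],[0,0,0,0,0,-0.9,0.3],[0,0,0,0,0,-0.9,0.3],[0,0,0,0,0,-0.9,0.3],[0,0,0,0,0,-0.9,0.3],[0,0,0,0,0,-0.9,0.3],[0,0,0,0,0,-0.9,0.3],[0,0,0,0,0,-0.9,0.3],[0,0,0,0,0,-0.9,0.3],[0,0,0,0,0,-0.9,0.3]]]'
python3 -c "
from h import *
t=load('top0')
m=cv2.inRange(cv2.cvtColor(t['img'],cv2.COLOR_RGB2HSV),(8,90,60),(25,255,255));m[:, :345]=0
m[:155]=0
c=max(cv2.findContours(m,0,1)[0],key=cv2.contourArea);print(cv2.boundingRect(c))
# top face corners typed from crop: 
P=[plane(t,(290+x/4,110+y/4),.064)[:2] for x,y in [(270,215),(358,203),(410,523),(315,538)]]
print(np.round(P,4),np.mean(P,0).round(4)); a=P[1]-P[2];b=P[0]-P[3];print(np.degrees(np.arctan2(a[1],a[0])),np.degrees(np.arctan2(b[1],b[0])))
st((.5,-.27,.25))"
```

```text
clock: 9.02
position: [0.5945, 0.0017, 0.219]
ee_rot: [3.052, -0.743, -0.003]
force: [0.6, 0.6, -0.7]
width: 0.674
(357, 161, 36, 84)
[[ 0.646  -0.2519]
 [ 0.6516 -0.3026]
 [ 0.4706 -0.3231]
 [ 0.4641 -0.269 ]] [ 0.5581 -0.2866]
6.457841764335158 5.3589654421065775
t 9.02 pos [0.5945 0.0017 0.219 ] xang -27.4 tilt [-0.002 -0.    -1.   ] F [ 0.59  0.62 -0.67] w 0.674 q [-0.23  0.41  0.2   1.7  -0.09  1.04 -2.05]
units to go (tool) [ 1.022  7.12  -0.767]
```

```bash
python3 -m pendant '[[[0,0,0,0,0,-0.91,0.3],[0,0,0,0,0,-0.91,0.3],[0,0,0,0,0,-0.91,0.3],[0,0,0,0,0,-0.91,0.3],[0,0,0,0,0,-0.91,0.3],[0,0,0,0,0,-0.91,0.3],[0,0,0,0,0,-0.91,0.3],[0,0,0,0,0,-0.91,0.3],[-0.166,0.708,-0.078,0,0,0,0.3],[-0.166,0.708,-0.078,0,0,0,0.3],[-0.166,0.708,-0.078,0,0,0,0.3],[-0.166,0.708,-0.078,0,0,0,0.3],[-0.166,0.708,-0.078,0,0,0,0.3],[-0.166,0.708,-0.078,0,0,0,0.3],[-0.166,0.708,-0.078,0,0,0,0.3],[-0.166,0.708,-0.078,0,0,0,0.3],[-0.166,0.708,-0.078,0,0,0,0.3],[-0.166,0.708,-0.078,0,0,0,0.3],[0,0,0,0,0,0,0.3]]]'
python3 -c "
from h import *
st((.558,-.287,.25))
d=shot('top','t6');crop(d,'ct8',230,120,70,80,8)
d=shot('wrist','w6')"
```

```text
clock: 10.6
position: [0.5549, -0.2946, 0.2512]
ee_rot: [3.133, 0.146, -0.004]
force: [-0.3, -1.7, 0.1]
width: 0.703
t 10.6 pos [ 0.5549 -0.2946  0.2512] xang 5.3 tilt [-0.002 -0.005 -1.   ] F [-0.32 -1.7   0.07] w 0.703 q [ 0.3   0.44  0.15  1.57 -0.06  1.14 -1.02]
units to go (tool) [ 0.094 -0.181  0.029]
```

View pics/ct8.png

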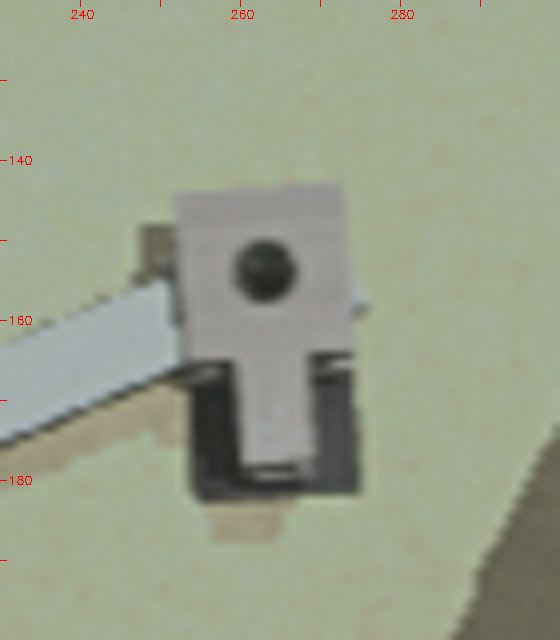

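View pics/w6.png

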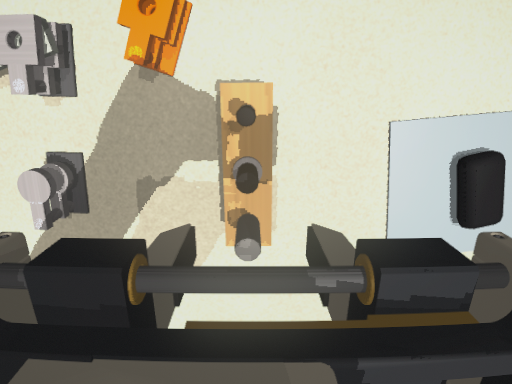

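```bash
python3 -c "
from h import *
w=load('w6');t=load('t6')
crop(w,'cw6',210,80,80,190,3)
for uv,z in [((247,172),.07),((247.5,184),.115),((245,114),.13)]: print(plane(w,uv,z).round(4))
f=np.arctan2(*(FH-PV)[::-1]);u=np.array([np.cos(f),np.sin(f)]);n=np.array([-u[1],u[0]])
for uv,l in [((249,155.5),.013),((250,166.7),-.013),((235,162.2),.013),((235,173),-.013)]:
  p=plane(t,uv,.052)[:2]-PV; a=np.arctan2(p[1],p[0])-np.arcsin(l/np.hypot(*p)); print('gap mm',(f-a)*240)
corner((276,158.6),t)
print(plane(t,(263.3,153.7),.07))
"
```

```text
[ 0.5564 -0.2879  0.07  ]
[ 0.5561 -0.2888  0.115 ]
[ 0.6201 -0.2809  0.13  ]
gap mm -0.14395901463235106
gap mm -1.7345847542173765
gap mm 1.9252296378991574
gap mm -2.5142235534136503
bar ang -68.3 goal -68.29 hole gap mm 0.1 r 0.2635 exp 0.2656
[ 0.67366212 -0.03983892  0.07      ]
```

View pics/cw6.png

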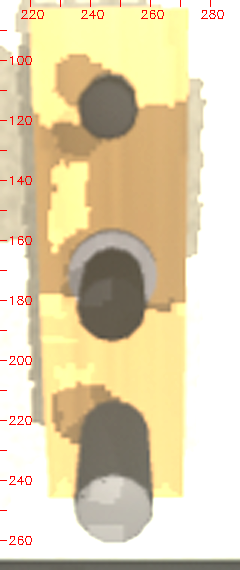

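The bar is aligned to about 1 mm. The wrist view shows the pin's flange at (247,171) and its grip top at (247,183), between the marker and the driver. Going down to grasp.

```bash
python3 -m pendant '[[[0.08,-0.18,0,0,0,0,0.3],[0,0,0.4,0,0,0,0.3],[0,0,0.5,0,0,0,0.3],[0,0,0.5,0,0,0,0.3],[0,0,0.5,0,0,0,0.3],[0,0,0.5,0,0,0,0.3],[0,0,0.5,0,0,0,0.3],[0,0,0.5,0,0,0,0.3],[0,0,0.3,0,0,0,0.3],[0,0,0.1,0,0,0,0.3],[0,0,0,0,0,0,0.3],[0,0,0,0,0,0,0.3]]]'
python3 -c "
from h import *
st((.5573,-.287,.098))
d=shot('side','s7');crop(d,'cs8',220,230,150,140,4)"
```

```text
clock: 11.7
position: [0.5601, -0.2789, 0.0992]
ee_rot: [3.137, 0.16, -0.002]
force: [0.6, 0.3, -0.5]
width: 0.699
t 11.7 pos [ 0.5601 -0.2789  0.0992] xang 5.8 tilt [-0.001 -0.001 -1.   ] F [ 0.64  0.3  -0.55] w 0.699 q [ 0.3   0.59  0.12  1.73 -0.09  0.83 -1.01]
units to go (tool) [-0.09   0.196  0.029]
```

View pics/cs8.png

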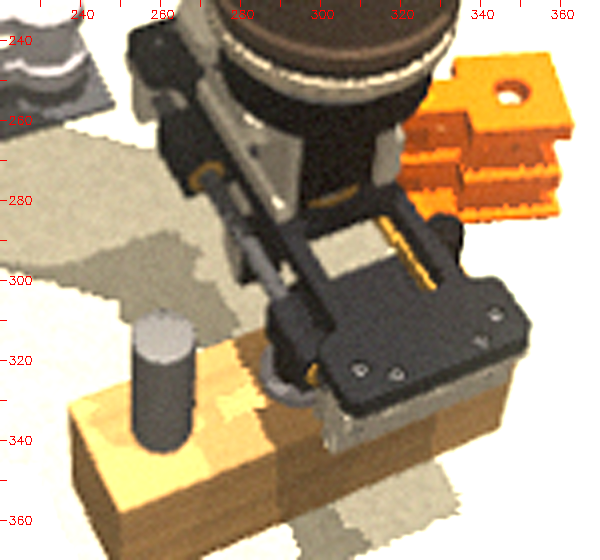

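```bash
python3 -m pendant '[[[-0.09,0.2,0.04,0,0,0,0.3],[0,0,0,0,0,0,0.3],[0,0,0,0,0,0,0.3]]]'
python3 -c "
from h import *
st((.5573,-.287,.098))
d=shot('wrist','w7')"
```

```text
clock: 12.0
position: [0.5564, -0.289, 0.0974]
ee_rot: [3.136, 0.156, -0.002]
force: [-0.2, 0.4, 0.2]
width: 0.696
t 12.0 pos [ 0.5564 -0.289   0.0974] xang 5.7 tilt [-0.001 -0.001 -1.   ] F [-0.17  0.36  0.16] w 0.696 q [ 0.31  0.59  0.12  1.73 -0.09  0.82 -1.  ]
units to go (tool) [ 0.028 -0.047 -0.014]
```

View pics/w7.png

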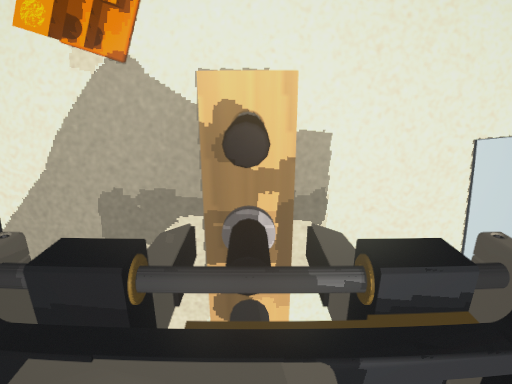

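```bash
python3 -c "
from h import *
w=load('w7')
for uv in [(248,232),(248,235)]: print(plane(w,uv,.068).round(4))"
python3 -m pendant '[[[0,0,0,0,0,0,1],[0,0,0,0,0,0,1],[0,0,0,0,0,0,1],[0,0,0,0,0,0,1],[0,0,0,0,0,0,1],[0,0,0,0,0,0,1]]]' 25
python3 -c "
from h import *
st((.5573,-.287,.098))"
```

```text
[ 0.5575 -0.2877  0.068 ]
[ 0.5556 -0.2879  0.068 ]
clock: 12.55
position: [0.5566, -0.2876, 0.0968]
ee_rot: [3.137, 0.159, -0.003]
force: [0.3, 0.3, -0.1]
width: 0.311
t 12.55 pos [ 0.5566 -0.2876  0.0968] xang 5.8 tilt [-0.002 -0.    -1.   ] F [ 0.3   0.32 -0.06] w 0.311 q [ 0.31  0.59  0.12  1.73 -0.09  0.82 -1.  ]
units to go (tool) [ 0.019 -0.014 -0.03 ]
```

```bash
python3 -m pendant '[[[0,0,0,0,0,0,1],[0,0,0,0,0,0,1],[0,0,0,0,0,0,1],[0,0,0,0,0,0,1]]]' 25
python3 -c "
from h import *
st()"
```

```text
clock: 12.88
position: [0.5566, -0.2876, 0.0968]
ee_rot: [3.137, 0.159, -0.003]
force: [0.3, 0.8, -0.4]
width: 0.233
t 12.88 pos [ 0.5566 -0.2876  0.0968] xang 5.8 tilt [-0.002 -0.    -1.   ] F [ 0.35  0.85 -0.41] w 0.233 q [ 0.31  0.59  0.12  1.73 -0.09  0.82 -1.  ]
```

```bash
python3 -m pendant '[[[0,0,-0.2,0,0,0,1],[0,0,-0.3,0,0,0,1],[0,0,-0.4,0,0,0,1],[0,0,-0.4,0,0,0,1],[0,0,-0.4,0,0,0,1],[0,0,-0.4,0,0,0,1],[0,0,-0.4,0,0,0,1],[0,0,-0.4,0,0,0,1],[0,0,-0.3,0,0,0,1],[0,0,0,0,0,0,1],[0,0,0,0,0,0,1]]]' 30
python3 -c "
from h import *
st((.6729,-.0402,.22))
d=shot('side','s8');crop(d,'cs9',220,200,150,150,4)"
```

```text
clock: 13.8
position: [0.5572, -0.2879, 0.2261]
ee_rot: [3.136, 0.159, -0.0]
force: [0.6, -0.2, -1.4]
width: 0.236
t 13.8 pos [ 0.5572 -0.2879  0.2261] xang 5.8 tilt [-0.    -0.001 -1.   ] F [ 0.62 -0.23 -1.37] w 0.236 q [ 0.29  0.46  0.14  1.61 -0.07  1.09 -1.02]
units to go (tool) [ 3.503 -5.868  0.144]
```

View pics/cs9.png

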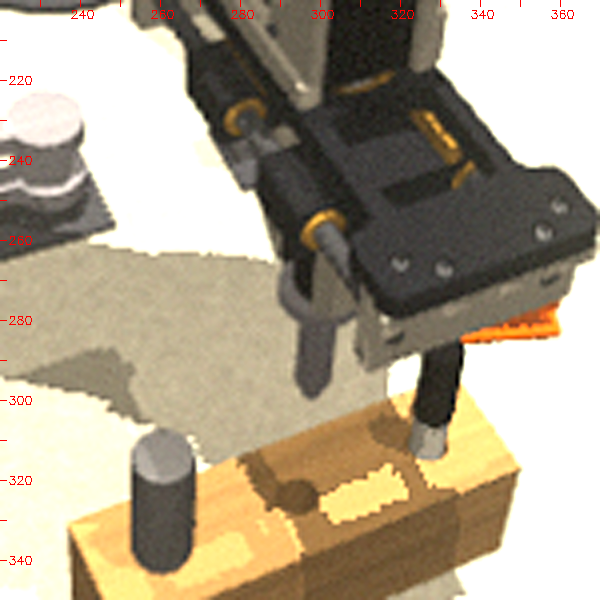

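```bash
python3 -c "
from h import *
print(plane(load('s8'),(298.2,299.3),.1333))"
python3 -m pendant '[[[0.292,-0.489,0,0,0,0,1],[0.292,-0.489,0,0,0,0,1],[0.292,-0.489,0,0,0,0,1],[0.292,-0.489,0,0,0,0,1],[0.292,-0.489,0,0,0,0,1],[0.292,-0.489,0,0,0,0,1],[0.292,-0.489,0,0,0,0,1],[0.292,-0.489,0,0,0,0,1],[0.292,-0.489,0,0,0,0,1],[0.292,-0.489,0,0,0,0,1],[0.292,-0.489,0,0,0,0,1],[0.292,-0.489,0,0,0,0,1],[0,0,0,0,0,0,1],[0,0,0,0,0,0,1],[0,0,0,0,0,0,1]]]' 30
python3 -c "
from h import *
st((.6729,-.0402,.16))
d=shot('side','s9');crop(d,'cs10',240,130,130,120,5)
d=shot('wrist','w9')"
```

```text
[ 0.5580685  -0.28987048  0.1333    ]
clock: 15.1
position: [0.6719, -0.0406, 0.2235]
ee_rot: [3.137, 0.159, -0.006]
force: [0.1, 0.4, -2.0]
width: 0.232
t 15.1 pos [ 0.6719 -0.0406  0.2235] xang 5.8 tilt [-0.004 -0.001 -1.   ] F [ 0.11  0.43 -1.99] w 0.232 q [-0.08  0.53  0.1   1.48 -0.05  1.14 -1.44]
units to go (tool) [ 0.032 -0.008  1.586]
```

View pics/cs10.png

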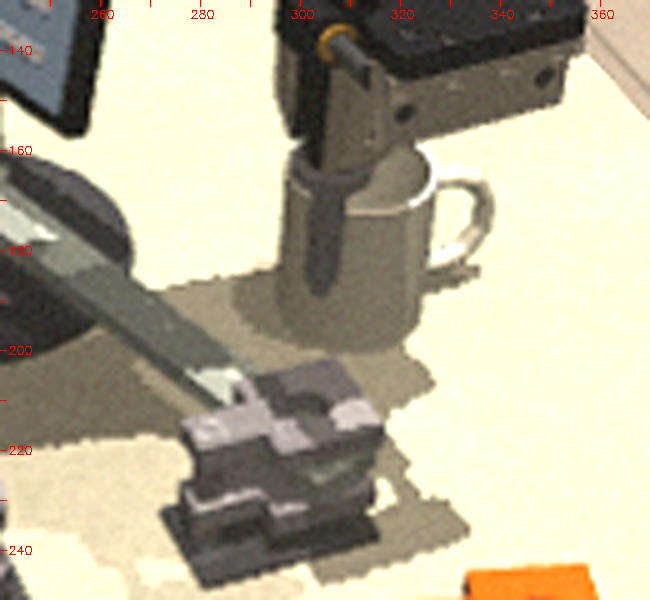

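View pics/w9.png

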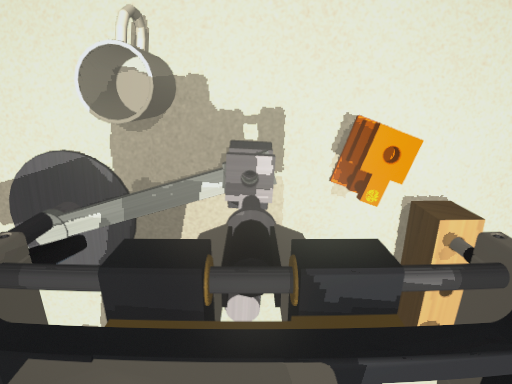

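```bash
python3 -c "
from h import *
print(plane(load('s9'),(304,189.2),.1307))"
python3 -m pendant '[[[0.03,0,0.3,0,0,0,1],[0,0,0.4,0,0,0,1],[0,0,0.3,0,0,0,1],[0,0,0.13,0,0,0,1],[0,0,0,0,0,0,1],[0,0,0,0,0,0,1],[0,0,0,0,0,0,1]]]' 30
python3 -c "
from h import *
st((.6729,-.0402,.16))
d=shot('side','s10');crop(d,'cs11',265,160,65,70,8)
d=shot('wrist','w10');crop(d,'cw10',200,120,100,90,7)"
```

```text
[ 0.67149055 -0.04399871  0.1307    ]
clock: 15.78
position: [0.6741, -0.04, 0.1799]
ee_rot: [3.137, 0.159, -0.002]
force: [0.6, -0.5, -0.6]
width: 0.231
t 15.78 pos [ 0.6741 -0.04    0.1799] xang 5.8 tilt [-0.001 -0.001 -1.   ] F [ 0.6  -0.54 -0.56] w 0.231 q [-0.08  0.57  0.09  1.52 -0.06  1.05 -1.44]
units to go (tool) [-0.03   0.002  0.498]
```

View pics/cs11.png

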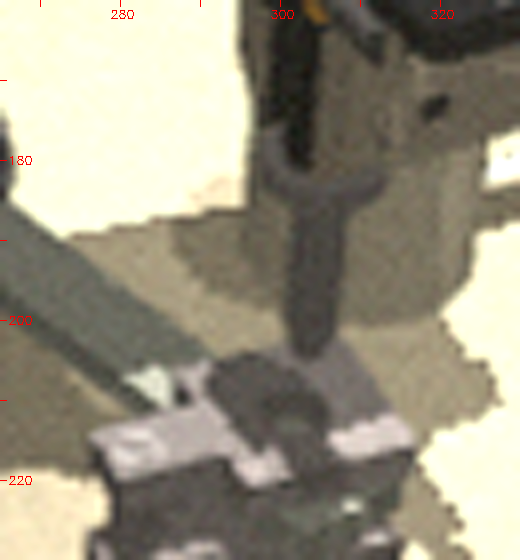

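View pics/cw10.png

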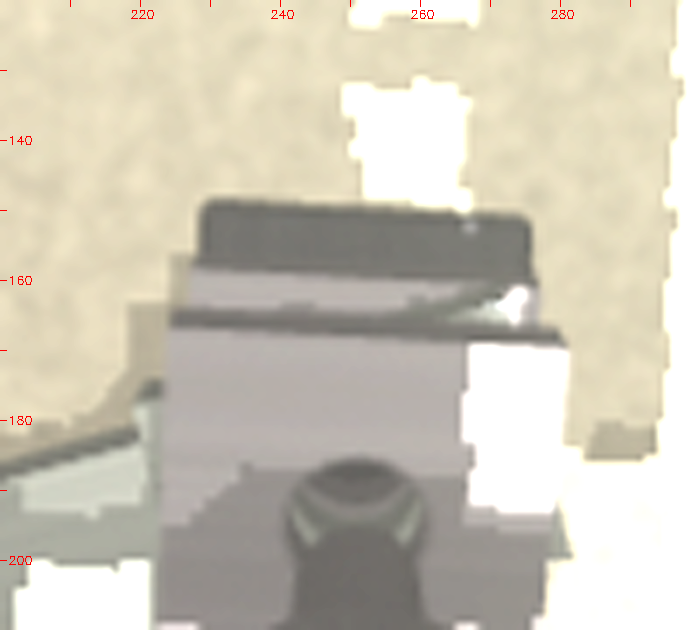

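```bash
python3 -c "
from h import *
s=load('s10');w=load('w10')
print('tip',plane(s,(304.1,203.5),.0871),'hole',plane(s,(301.8,210.8),.07))
print('hole wrist',plane(w,(251,195.5),.07),'hole top',plane(load('t6'),(263.3,153.9),.07))
print(proj(w,[.6735,-.040,.07]))
C=cloud(s)
print('shank pts',[C[r,304].round(4) for r in (188,192,196,200)])
m=cv2.inRange(w['img'],(0,0,0),(255,255,255))
"
```

```text
tip [ 0.67709895 -0.03939223  0.0871    ] hole [ 0.67225821 -0.04172131  0.07      ]
hole wrist [ 0.67200666 -0.04082483  0.07      ] hole top [ 0.67320815 -0.03982601  0.07      ]
[[250.2143122  193.75157225]]
shank pts [array([ 0.671 , -0.0444,  0.1343]), array([ 0.6709, -0.0464,  0.1255]), array([ 0.6717, -0.0465,  0.1148]), array([ 0.6729, -0.0458,  0.1032])]
```

```bash
python3 -m pendant '[[[-0.035,0.02,0,0,0,0,1],[0,0,0.15,0,0,0,1],[0,0,0.2,0,0,0,1],[0,0,0.2,0,0,0,1],[0,0,0,0,0,0,1],[0,0,0,0,0,0,1]]]' 30
python3 -c "
from h import *
st((.6727,-.0408,.1028))
d=shot('side','s11');crop(d,'cs12',265,160,65,70,8)
d=shot('wrist','w11');crop(d,'cw11',200,120,100,90,7)"
```

```text
clock: 16.38
position: [0.6716, -0.0407, 0.1561]
ee_rot: [3.137, 0.159, -0.006]
force: [0.1, 0.5, -1.0]
width: 0.235
t 16.38 pos [ 0.6716 -0.0407  0.1561] xang 5.8 tilt [-0.004 -0.    -1.   ] F [ 0.11  0.54 -0.97] w 0.235 q [-0.08  0.59  0.09  1.55 -0.06  1.   -1.44]
units to go (tool) [0.031 0.005 1.333]
```

View pics/cs12.png

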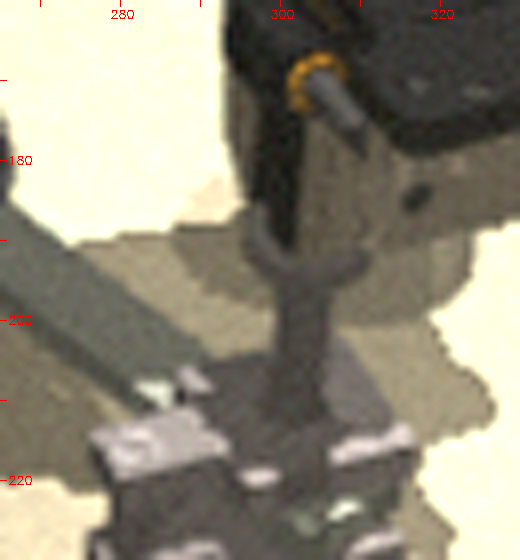

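View pics/cw11.png

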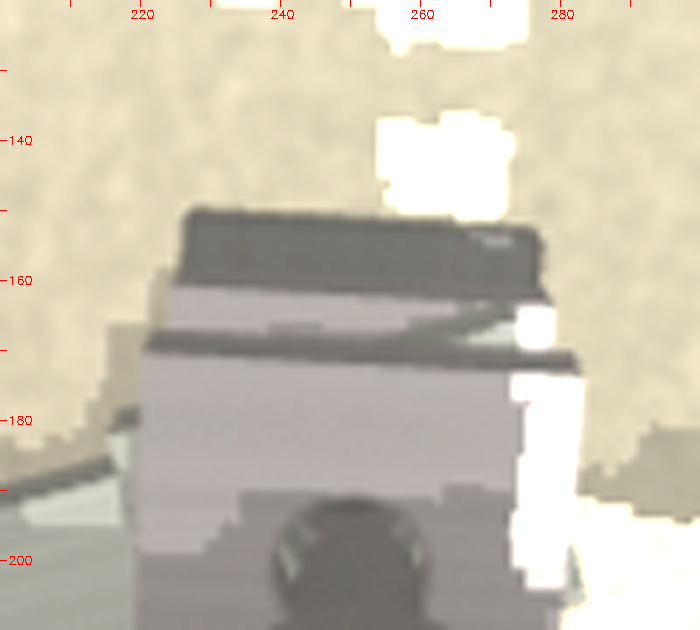

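The pin tip is in the hole, centred in both views, with no force on it. I descend gently.

```bash
python3 -m pendant '[[[0.01,0,0.15,0,0,0,1],[0,0,0.15,0,0,0,1],[0,0,0.15,0,0,0,1],[0,0,0,0,0,0,1]]]' 30
python3 -c "
from h import *
st((.6727,-.0408,.1028))"
```

```text
clock: 16.82
position: [0.6718, -0.0407, 0.1375]
ee_rot: [3.137, 0.159, -0.007]
force: [-0.8, -0.3, -1.1]
width: 0.233
t 16.82 pos [ 0.6718 -0.0407  0.1375] xang 5.8 tilt [-0.004 -0.    -1.   ] F [-0.75 -0.28 -1.05] w 0.233 q [-0.08  0.61  0.09  1.57 -0.06  0.97 -1.44]
units to go (tool) [0.027 0.004 0.867]
```

```bash
python3 -m pendant '[[[0,0,0.15,0,0,0,1],[0,0,0.15,0,0,0,1],[0,0,0.15,0,0,0,1],[0,0,0,0,0,0,1]]]' 30
python3 -c "
from h import *
st((.6727,-.0408,.1028))"
```

```text
clock: 17.15
position: [0.6718, -0.0408, 0.1196]
ee_rot: [3.137, 0.159, -0.007]
force: [-0.3, -0.3, -1.8]
width: 0.234
t 17.15 pos [ 0.6718 -0.0408  0.1196] xang 5.8 tilt [-0.004 -0.001 -1.   ] F [-0.27 -0.26 -1.8 ] w 0.234 q [-0.07  0.63  0.09  1.58 -0.06  0.93 -1.44]
units to go (tool) [0.025 0.004 0.42 ]
```

```bash
python3 -m pendant '[[[0,0,0.12,0,0,0,1],[0,0,0.12,0,0,0,1],[0,0,0.1,0,0,0,1],[0,0,0.05,0,0,0,1],[0,0,0,0,0,0,1],[0,0,0,0,0,0,1]]]' 30
python3 -c "
from h import *
st((.6727,-.0408,.1028))
d=shot('side','s12');crop(d,'cs13',255,150,75,100,6)"
```

```text
clock: 17.65
position: [0.6726, -0.0408, 0.1056]
ee_rot: [3.137, 0.159, -0.003]
force: [0.5, 1.0, -1.2]
width: 0.234
t 17.65 pos [ 0.6726 -0.0408  0.1056] xang 5.8 tilt [-0.002 -0.    -1.   ] F [ 0.45  0.97 -1.21] w 0.234 q [-0.07  0.65  0.08  1.59 -0.06  0.91 -1.44]
units to go (tool) [0.003 0.001 0.07 ]
```

View pics/cs13.png

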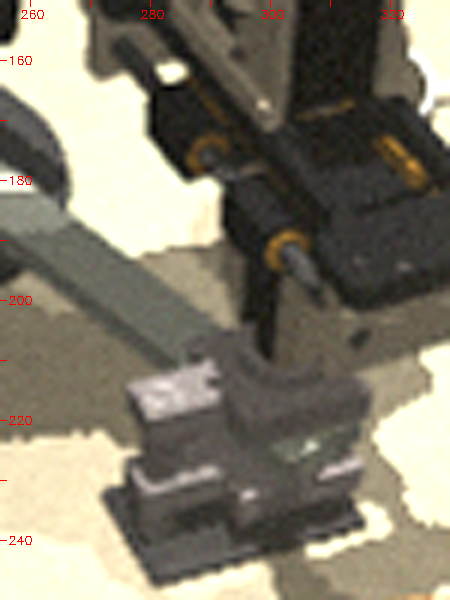

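Nearly home with about 3 mm to go. I press down until the force rises.

```bash
python3 -m pendant '[[[0,0,0.05,0,0,0,1],[0,0,0.04,0,0,0,1],[0,0,0,0,0,0,1],[0,0,0,0,0,0,1]]]' 30
python3 -c "
from h import *
st((.6727,-.0408,.1028))"
```

```text
clock: 18.03
position: [0.6729, -0.0408, 0.1028]
ee_rot: [3.137, 0.159, -0.002]
force: [-1.7, 0.9, 5.6]
width: 0.234
t 18.03 pos [ 0.6729 -0.0408  0.1028] xang 5.8 tilt [-0.001 -0.    -1.   ] F [-1.73  0.88  5.61] w 0.234 q [-0.07  0.65  0.08  1.6  -0.06  0.9  -1.44]
units to go (tool) [-0.005 -0.    -0.   ]
```

The flange made contact at exactly the expected height. Releasing and withdrawing upward.

```bash
python3 -m pendant '[[[0,0,0,0,0,0,0.4],[0,0,0,0,0,0,0.4],[0,0,0,0,0,0,0.4],[0,0,0,0,0,0,0.4],[0,0,0,0,0,0,0.4],[0,0,0,0,0,0,0.4],[0,0,-0.2,0,0,0,0.4],[0,0,-0.4,0,0,0,0.4],[0,0,-0.5,0,0,0,0.4],[0,0,-0.6,0,0,0,0.4],[0,0,-0.6,0,0,0,0.4],[0,0,-0.6,0,0,0,0.4],[0,0,0,0,0,0,0.4]]]'
python3 -m pendant '[[[-0.4,0.5,-0.1,0,0,0,0.4],[-0.4,0.5,-0.1,0,0,0,0.4],[-0.4,0.5,-0.1,0,0,0,0.4],[-0.4,0.5,-0.1,0,0,0,0.4],[-0.4,0.5,-0.1,0,0,0,0.4],[-0.4,0.5,-0.1,0,0,0,0.4],[-0.4,0.5,-0.1,0,0,0,0.4],[-0.4,0.5,0,0,0,0,0.4],[-0.4,0.5,0,0,0,0,0.4],[-0.4,0.5,0,0,0,0,0.4],[0,0,0,0,0,0,0.4],[0,0,0,0,0,0,0.4]]]'
python3 -c "
from h import *
st()
d=shot('side','s13');crop(d,'cs14',255,170,75,80,8)
d=shot('top','t13');crop(d,'ct14',100,100,200,150,4)"
```

```text
clock: 19.12
position: [0.6754, -0.0409, 0.2243]
ee_rot: [3.137, 0.159, 0.01]
force: [1.0, -0.5, 1.1]
width: 0.599
clock: 20.12
position: [0.5329, -0.2577, 0.247]
ee_rot: [3.137, 0.153, -0.003]
force: [0.6, 0.6, -0.2]
width: 0.6
t 20.12 pos [ 0.5329 -0.2577  0.247 ] xang 5.6 tilt [-0.002 -0.001 -1.   ] F [ 0.61  0.6  -0.24] w 0.6 q [ 0.25  0.38  0.15  1.67 -0.06  1.1  -1.06]
```

View pics/cs14.png

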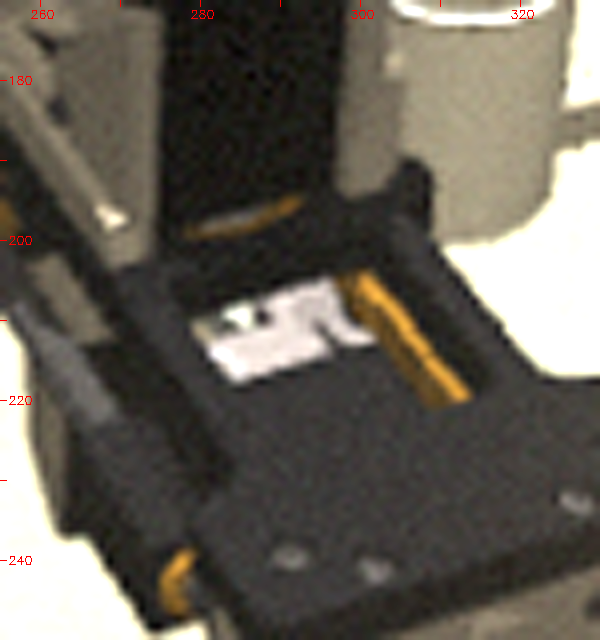

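View pics/ct14.png

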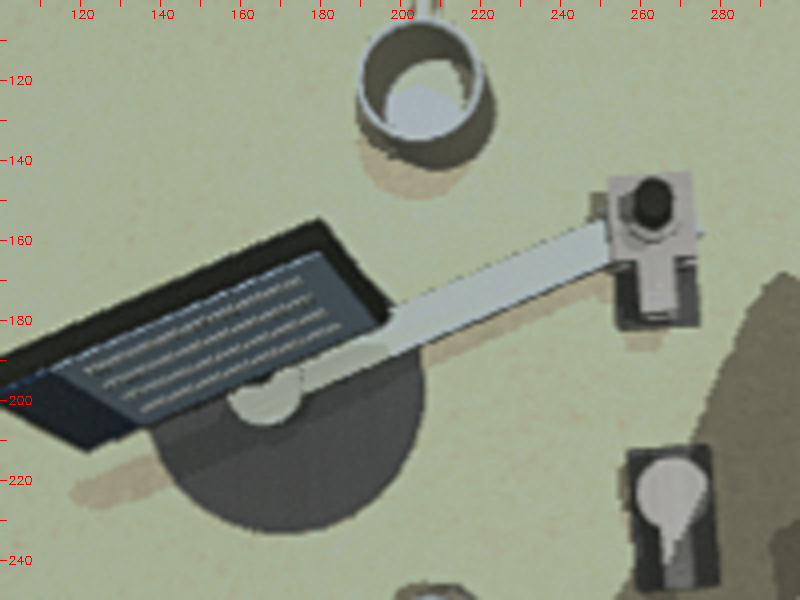

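```bash
python3 -m pendant '[[[-0.4,0.6,0,0,0,0,0.4],[-0.4,0.6,0,0,0,0,0.4],[-0.4,0.6,0,0,0,0,0.4],[-0.4,0.6,0,0,0,0,0.4],[-0.4,0.6,0,0,0,0,0.4],[-0.4,0.6,0,0,0,0,0.4],[0,0,0,0,0,0,0.4],[0,0,0,0,0,0,0.4]]]'
python3 -c "
from h import *
st()
d=shot('side','s14');crop(d,'cs15',180,150,180,190,3)
t=shot('top','t14');C=cloud(t)
print('grip top z',np.sort(C[145:160,255:270,2].ravel())[-12:].round(4))
print('proj grip top',proj(t,[*FH,.121]),'mask',[np.mean(np.nonzero((C[...,2]>.112)&(np.abs(C[...,0]-.68)<.04)&(np.abs(C[...,1]+.04)<.04))[k]) for k in (1,0)])
m=(C[...,2]>.112)&(np.abs(C[...,0]-.68)<.04)&(np.abs(C[...,1]+.04)<.04);print(C[m].mean(0),m.sum())"
```

```text
clock: 20.88
position: [0.4527, -0.4096, 0.2466]
ee_rot: [3.137, 0.156, -0.003]
force: [1.0, 1.2, -0.8]
width: 0.6
t 20.88 pos [ 0.4527 -0.4096  0.2466] xang 5.7 tilt [-0.002 -0.001 -1.   ] F [ 0.99  1.21 -0.76] w 0.6 q [ 0.51  0.41  0.2   1.62 -0.08  1.11 -0.74]
grip top z [0.1237 0.1241 0.1241 0.1243 0.1243 0.1248 0.1249 0.1256 0.9841 0.9841
 0.9841 0.9841]
proj grip top [[263.47211676 149.9216307 ]] mask [np.float64(262.5238095238095), np.float64(149.23809523809524)]
[ 0.67417839 -0.03823228  0.12125824] 84
```

View pics/cs15.png

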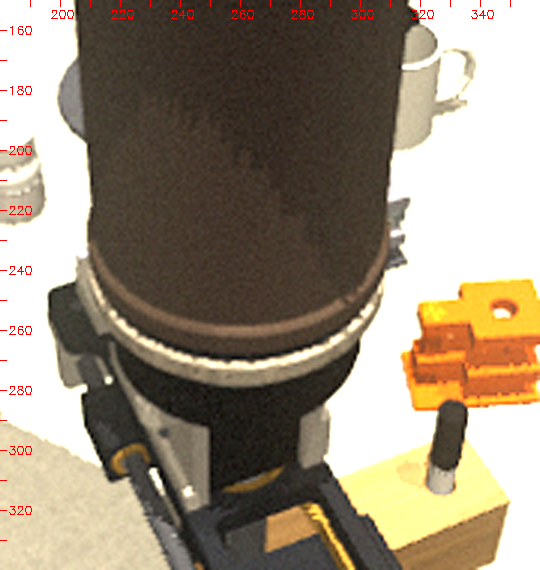

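```bash
python3 -c "
from h import *
print(arm.sign_off()); st()"
```

```text
the job is handed in; nothing more can be done
None
the job is handed in; nothing more can be done
```

I swung the tail bar round until its hole lay under the drilled grey fork's hole. Then I took the flanged pin from the block's middle socket, pushed it down through fork and bar, let go and handed the job in. It took about 21 s of the 64 s, and the hand-in gave no verdict.

**Bar:** the bar-corner and fork-hole measurements put the holes about 0.1 mm apart. The bar-edge readings scattered by up to 2.5 mm either way.

**Pin:** the downward push met 5.6 N just where the flange should touch the fork. After release, the top view shows the pin upright, with its grip top at 0.121 m (0.121 m expected). Its centre is within about 2.5 mm of the fork hole.

**Other things:** the mug and marker looked untouched in the views where they appear. I did not measure the jar, marker or driver again. The gripper's body kept clear of the screen, and the tool force stayed below 3 N while pushing the bar.

**Disagreements and gaps:**
- The fork's post stands on the side the bar came from, not away from the pivot as described, but the bar passed through without resistance.
- Tool positions printed straight after a fast move lagged by up to 10 mm, so I corrected the approach to the pin before gripping.
- The arm hid the fork in my last side views, so the final check of the pin rests on the top view and its depth map.

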